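Load and lock the snack-tin caddy

ROBOT

A 7-joint arm with a two-finger parallel gripper is mounted at the origin on the work surface. World frame = base frame: x ahead of the robot, y to its left, z up, the work surface at z = 0. Lengths are in mm, angles in degrees, forces in N, time in s.
With the tool pointing down it reaches from about 425 to 875 mm from the base axis. Payload 9.9 kg.
Tool frame: the origin (TCP) lies at the very end of the fingers, on their centre line; the grasp point (between the pads) lies 19 mm behind it (hold_point_z is the distance from the TCP to the grasp point, in mm); z points along the fingers, y is the line along which they close (so a half turn about z gives the same grasp; the last joint's range is limited). The gripper opens to 85 mm and grips with 20 to 120 N. Pads are 22 mm wide; open, the fingers measure 114 mm over their backs; the gripper's body (76 mm by 85 mm) begins 54 mm behind the grasp point. The pads swing forward as they close: fully open they stand 13 mm farther back than shut.
Start: joints at [-73.041, 32.985, 1.427, 82.34, -0.859, 64.687, -3.237], TCP at [250.239, 626.905, 231.289] pointing down, gripper open.
Joint ranges: [-157.87, 157.87], [-19.46, 123.44], [-87.15, 90], [11.01, 140.99], [-62.26, 242.26], [9.8, 113.94], [-161.44, 161.44]. Speed limits (degrees/s): [127.2, 127.2, 172.46, 172.46, 180, 180, 180].

INTERFACE

Orientations are given as [roll, pitch, yaw] about the fixed x, y, z axes, in that order (R = Rz(yaw) Ry(pitch) Rx(roll)).
In Python, from bench import goto, move_straight, set_joints, command_gripper, sleep, solve_ik, read_camera, IKError, hand_in, read_time_s, read_q, read_dq, read_joint_efforts, read_eef_pos, read_eef_rot, read_force, read_moment, read_gripper_width, read_grasp_force, hold_point_z gives the robot as it stands. Calls block until the motion is done:
- goto(position, orientation): joint-space move of the TCP to a pose.
- move_straight(position, feed=150, rot=None, stop_force=None): straight line of the TCP; rot=None keeps the orientation; feed is the mean speed in mm/s. With stop_force (N) it stops when the force on the tool has changed by that much, and returns True; else False.
- set_joints(angles): joint-space move.
- command_gripper(opening, effort=None): finger opening in mm; effort is the grip in N (None keeps the last); returns when the fingers have stopped.
- sleep(seconds).
- solve_ik(position, orientation): joint angles nearest the present ones, or None.
- read_camera(name): name is "side" or "top" or "wrist"; returns a dict with "frame" (420x560x3 uint8, blue, green, red), "vertical_fov" (degrees; the focal length in pixels is half the picture's height over the tangent of half this angle, whatever the lens; pixels are square), "cx", "cy" (the principal point, pixels), "R" (3x3) and "t" (3): a world point X has camera coordinates R X + t. Camera axes: x right, y down, z forward; pixel columns grow to the right and rows downward; lengths in mm; the calibration is good to about 2 mm. A picture is of the moment at which its call begins. There is no depth.
A pose or a line that the arm cannot do raises IKError and nothing moves.
- hand_in(): hands the job in; it is judged then, once.
Readings, each from a call of its own:
- read_time_s(): time.
- read_q(): joint angles.
- read_dq(): joint speeds.
- read_joint_efforts(): joint torques, N m.
- read_eef_pos(): TCP position.
- read_eef_rot(): TCP orientation.
- read_force(): force on the tool from outside, world axes, zero at the start.
- read_moment(): the same for the moment, N m.
- read_gripper_width(): finger opening in mm.
- read_grasp_force(): force on a finger pad.
Only numpy, scipy, OpenCV 4.12 (cv2) and the standard library are available. Lean on these libraries where they do the work, as an engineer would, in place of code of your own. Each camera call takes 0.05 s, during which the arm holds its last target. There are 200 camera calls.

TASK

Free the caddy's gate by lifting its handle over the bump, sliding it to the left (away from the nests) and letting it down on the far side; then put every round snack tin that is standing on the cabinet into a nest of its own, nudging it in from the caddy's front under the guard rail until it is fully home against both of its rear pins. When all the tins are home, lift the gate back over the bump and let it down in its first position so that its posts lock the tins in, upright and still home; leave the tea things, the lighter and the three-tier tray where they are.

Things in the scene. Friction and masses are not known exactly. Their poses are not given: they have to be found in the camera images.
- caddy: fixed dark-wood serving caddy. Origin on the cabinet top under the middle nest; x points from its open front to its rear (roughly away from the robot), y to its left, z up. Deck 8 mm thick, x = -120 to +40, y = -138 to +138 mm, plus a tongue on the left (x = -60 to -10, out to y = 225) that carries the gate's handle. Nests at x = 0, y = +84, 0, -84. Front apron (x below -45) free above
- rail_mid (a point): middle of the wooden guard rail, 12 mm wide, that runs along the caddy's y over x = 0, its underside 76 and top 84 mm above the cabinet, on a 10 mm post at each end (y = +-131 mm): tins (68 mm high on the deck) pass under it but cannot be lowered into a nest from above
- bump (a point): top centre of the fixed steel bump on the tongue, 10 mm high, at the caddy's x = -34.5, y = 163 to 179 mm
- gate_slide (a joint): travel of the gate along the caddy's y in m: 0 = locked (a 10 mm thick, 30 mm tall post stands before each nest at x = -34.5 mm, 1.5 mm clear of a tin at home), 0.042 = open (posts midway between the nests, 74 mm gaps). The handle's 20 mm foot stands on one side of the bump or the other with 3 mm of play; it passes only while lifted over 10 mm. Friction under 1 N
- gate_lift (a joint): lift of the gate in m: 0 = down, 0.022 = upper stop; it falls by its own weight of about 2.5 N when let go, onto the bump if above it
- gate_grip (a point): grip point of the gate's upright black handle, 14 mm thick along the caddy's x and 30 mm wide along its y, whose top is 18 mm above this point; with the gate down the point is 68 mm above the cabinet, at the caddy's x = -34.5, y = 150 + gate_slide. Axes as the caddy's
- nest0 (a point): nest 0 (left, y = +84): where the centre of a tin lies (30 mm above the deck) when home, touching both of the nest's upright rear pins (10 mm thick, 46 mm tall, 21 mm behind this point and 25 mm to either side). Axes as the caddy's
- nest1 (a point): nest 1 (middle, y = 0): where the centre of a tin lies (30 mm above the deck) when home, touching both of the nest's upright rear pins (10 mm thick, 46 mm tall, 21 mm behind this point and 25 mm to either side). Axes as the caddy's
- nest2 (a point): nest 2 (right, y = -84): where the centre of a tin lies (30 mm above the deck) when home, touching both of the nest's upright rear pins (10 mm thick, 46 mm tall, 21 mm behind this point and 25 mm to either side). Axes as the caddy's
- tinA_mid (a point): one of three identical round snack tins (red with a gold lid), an upright cylinder 56 mm across and 60 mm tall, about 0.16 kg, standing loose on the cabinet; the point is its centre, half-way up; z along its axis
- tinB_mid (a point): one of three identical round snack tins (red with a gold lid), an upright cylinder 56 mm across and 60 mm tall, about 0.16 kg, standing loose on the cabinet; the point is its centre, half-way up; z along its axis
- tinC_mid (a point): one of three identical round snack tins (red with a gold lid), an upright cylinder 56 mm across and 60 mm tall, about 0.16 kg, standing loose on the cabinet; the point is its centre, half-way up; z along its axis
- tinA: the same tin as tinA_mid, origin at the centre of its underside
- tinB: the same tin as tinB_mid, origin at the centre of its underside
- tinC: the same tin as tinC_mid, origin at the centre of its underside
- snack_tray: bystander: empty red and gold three-tier snack tray, 190 mm across, 240 mm tall, on the left; origin under its centre
- teapot: bystander: white porcelain teapot, about 180 mm over spout and handle, 115 mm tall, on the right; origin under its centre
- cup1: bystander: small ceramic cup, 62 mm across, 45 mm tall; origin under its centre
- cup2: bystander: small ceramic cup, 62 mm across, 45 mm tall; origin under its centre
- lighter: bystander: silver lighter lying flat, 80 x 25 x 15 mm, beyond the caddy; origin under its centre
Not all that is in view belongs to the job. What is shaped like the tinC but brown or purple is not meant.

How it is judged (in metres and radians):
On the way, in this order (a step that is already met when the one before it is completed fails the run):
1. the gate is open: slid fully left and let down beyond the bump (value of joint gate_slide above 0.037 m and value of joint gate_lift below 0.004 m), for 0.2 s.
2. with the gate still open, every tin is home in a nest of its own (centre within 4 mm of the nest's point), upright and at rest (all of step 1 and (distance between tinA_mid and nest0 below 0.004 m or distance between tinA_mid and nest1 below 0.004 m or distance between tinA_mid and nest2 below 0.004 m) and angle between each of tinA_mid, tinB_mid, tinC_mid's own z axis and vertical below 0.1 rad and linear speed of each of tinA, tinB, tinC below 0.02 m/s and (distance between tinB_mid and nest0 below 0.004 m or distance between tinB_mid and nest1 below 0.004 m or distance between tinB_mid and nest2 below 0.004 m) and (distance between tinC_mid and nest0 below 0.004 m or distance between tinC_mid and nest1 below 0.004 m or distance between tinC_mid and nest2 below 0.004 m)), for 0.2 s.
At the end, for the whole second after the job is handed in: the gate is back in its first position (slide under 5 mm) and down (lift under 4 mm), and every tin present stands upright (within 0.1 rad) and at rest with its centre within 4 mm of a nest's point (value of joint gate_slide below 0.005 m and value of joint gate_lift below 0.004 m and (distance between tinA_mid and nest0 below 0.004 m or distance between tinA_mid and nest1 below 0.004 m or distance between tinA_mid and nest2 below 0.004 m) and angle between each of tinA_mid, tinB_mid, tinC_mid's own z axis and vertical below 0.1 rad and linear speed of each of tinA, tinB, tinC below 0.02 m/s and (distance between tinB_mid and nest0 below 0.004 m or distance between tinB_mid and nest1 below 0.004 m or distance between tinB_mid and nest2 below 0.004 m) and (distance between tinC_mid and nest0 below 0.004 m or distance between tinC_mid and nest1 below 0.004 m or distance between tinC_mid and nest2 below 0.004 m)); the robot touches nothing.
It fails at once if the three-tier tray is pushed out of its place (more than 30 mm) (distance of snack_tray from where it was at the start of the episode above 0.03 m).
It fails at once if the teapot is pushed out of its place (more than 30 mm) (distance of teapot from where it was at the start of the episode above 0.03 m).
It fails at once if the first cup is pushed out of its place (more than 30 mm) (distance of cup1 from where it was at the start of the episode above 0.03 m).
It fails at once if the second cup is pushed out of its place (more than 30 mm) (distance of cup2 from where it was at the start of the episode above 0.03 m).
It fails at once if the lighter is pushed out of its place (more than 30 mm) (distance of lighter from where it was at the start of the episode above 0.03 m).
Of tinA, tinB, tinC only 2 to 3 are there at a start; the rules pass over those that are not, and their reading is None.
At some moment in a run one of tinA, tinB, tinC may be knocked a few centimetres aside while the robot is not near it.
Once in a run the grip may slacken for a moment while it holds something.
It also fails if it takes over 210 s, if anything falls off the work surface, if the arm or the gripper's body presses on something with over 40 N, if the wrist force passes 120 N, or if a joint passes its speed limit or range.

## Working session

There is one attempt and no reset: what is moved stays moved. The work goes in short steps, each a Python script; the robot and the scene stay as the last script left them, time stands still between calls to the robot, and variables do not carry over. Pictures are saved under pics/ and viewed, at most 14 in all, crops included, and the job is handed in when it is done.

```bash
ls; mkdir -p pics; cat > h.py <<'E'
import numpy as np, cv2
from bench import *
def K(c):
    f=c["frame"].shape[0]/2/np.tan(np.radians(c["vertical_fov"])/2); return f
def ray(c,u,v,z):
    f=K(c);R=np.array(c["R"]);t=np.array(c["t"])
    d=R.T@np.array([(u-c["cx"])/f,(v-c["cy"])/f,1]);o=-R.T@t
    return o+d*(z-o[2])/d[2]
def proj(c,X):
    p=np.array(c["R"])@np.array(X,float)+np.array(c["t"]);return p[:2]/p[2]*K(c)+[c["cx"],c["cy"]]
E
python3 - <<'E'
from h import *
for n in("top","side"):
    c=read_camera(n);cv2.imwrite(f"pics/{n}0.png",c["frame"]);print(n,K(c),c["cx"],c["cy"],-np.array(c["R"]).T@np.array(c["t"]));print(np.round(c["R"],3))
print(read_eef_pos(),read_eef_rot(),hold_point_z() if callable(hold_point_z) else hold_point_z)
E
```

```text
pics
top 546.2693069066964 285.3059704392364 207.2275451502373 [ 448.39082045   15.64108503 1430.16935699]
[[-0.012 -1.     0.017]
 [-0.998  0.011 -0.068]
 [ 0.068 -0.017 -0.998]]
side 515.1492444461369 285.267930663748 204.48220391748544 [  157.47224652 -1073.10818204   895.8335374 ]
[[ 0.946 -0.323  0.016]
 [-0.174 -0.551 -0.816]
 [ 0.273  0.769 -0.578]]
[250.10418552 626.53418542 230.56074052] [-1.79918495e+02  2.24425789e-03  1.58238221e+02] 18.700000000000003
```

View pics/top0.png

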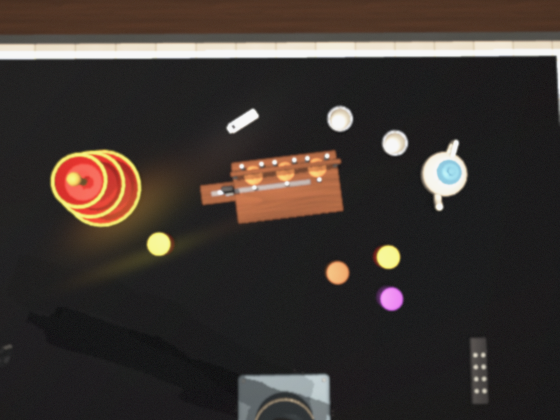

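View pics/side0.png

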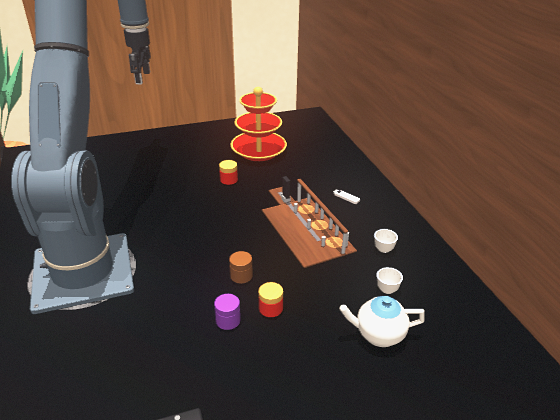

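Top view: red tins with gold lids are at (159,244) and (388,257), and they fit the description. Brown (337,272) and purple (391,298) are decoys. The caddy is around (290,185), with its handle at about (225,190). Next is an enlarged crop to confirm this, plus the numbers.

```bash
python3 - <<'E'
from h import *
c=read_camera("top");f=c["frame"]
cv2.imwrite("pics/crop1.png",cv2.resize(f[138:312,140:406],None,fx=3,fy=3,interpolation=cv2.INTER_CUBIC))
h=cv2.cvtColor(f,cv2.COLOR_BGR2HSV)
m=cv2.inRange(h,(22,120,120),(38,255,255))
for q in cv2.findContours(m,0,2)[0]:
    if 200<cv2.contourArea(q)<900:
        (u,v),r=cv2.minEnclosingCircle(q);print("lid",u,v,r,ray(c,u,v,60), r*1370/546)
m=cv2.inRange(h,(2,80,60),(14,255,255));m[:140]=0;m[230:]=0;m[:,:195]=0;m[:,350:]=0
m=cv2.morphologyEx(m,cv2.MORPH_CLOSE,np.ones((9,9)))
m2=cv2.morphologyEx(m,cv2.MORPH_OPEN,np.ones((31,31)))
q=max(cv2.findContours(m,0,2)[0],key=cv2.contourArea)
e=cv2.approxPolyDP(q,3,True)[:,0]
for p in e: print(p,ray(c,*map(float,p),8).round(1))
# front edge fit: lowest mask pixel per column 245..338
us=np.arange(246,336);vs=[np.nonzero(m[:,u])[0].max()+.5 for u in us]
P=np.array([ray(c,u,v,8)[:2] for u,v in zip(us,vs)])
k=np.polyfit(P[:,1],P[:,0],1);print("front edge x=%.4f*y+%.1f"%tuple(k),np.std(P[:,0]-np.polyval(k,P[:,1])), "yaw",np.degrees(np.arctan(-k[0])))
E
```

```text
lid 388.0 256.65216064453125 12.032283782958984 [ 414.89616675 -264.29585173   60.        ] 30.190895206325656
lid 158.41026306152344 243.7051239013672 12.191896438598633 [454.37394871 309.17001994  60.        ] 30.591388499780454
[341 160] [ 668.4 -157.3    8. ]
[332 149] [ 697.8 -134.1    8. ]
[233 161] [668.5 126.3   8. ]
[228 181] [615.9 139.7   8. ]
[199 186] [603.6 215.3   8. ]
[201 203] [559.  210.2   8. ]
[234 202] [560.7 124.3   8. ]
[239 224] [503.2 111.7   8. ]
[342 211] [ 534.  -157.3    8. ]
[338 173] [ 634.  -148.8    8. ]
front edge x=-0.1141*y+515.3 0.7480259050415566 yaw 6.506615989597196
```

View pics/crop1.png

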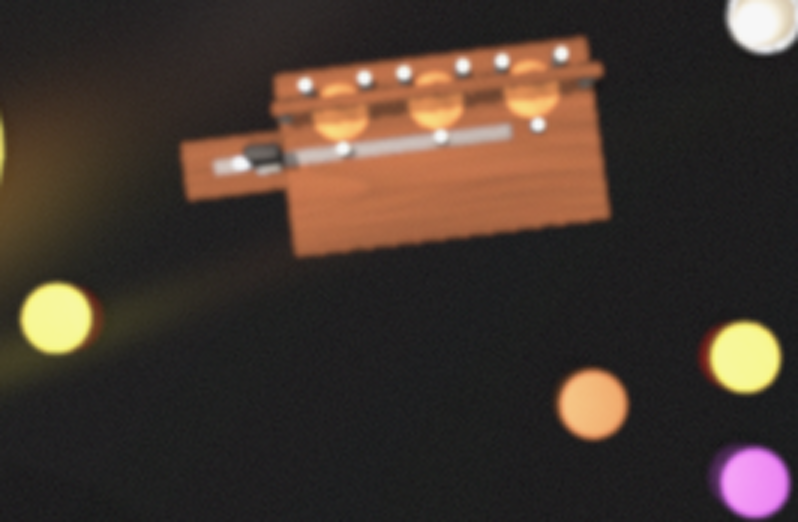

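The crop confirms that both yellow-lid tins show red sides, so two tins are present, along with brown and purple decoys. The caddy's six rear pins are at crop (305,85) to (561,54), and the posts at (344,149), (441,137) and (538,125). I'll fit the caddy pose from these.

```bash
cat >> h.py <<'E'
def spots(c,pts,r=4):
    g=cv2.cvtColor(c["frame"],cv2.COLOR_BGR2HSV).astype(float);w=g[...,2]*(255-g[...,1])
    out=[]
    for u,v in pts:
        for _ in range(3):
            iu,iv=int(round(u)),int(round(v));s=w[iv-r:iv+r+1,iu-r:iu+r+1];s=np.clip(s-np.percentile(s,60),0,None)
            yy,xx=np.mgrid[iv-r:iv+r+1,iu-r:iu+r+1];u=(s*xx).sum()/s.sum();v=(s*yy).sum()/s.sum()
        out.append((u,v))
    return np.array(out)
def fit(M,W):
    M=np.array(M,float);W=np.array(W)[:,:2];a=M-M.mean(0);b=W-W.mean(0)
    th=np.arctan2((a[:,0]*b[:,1]-a[:,1]*b[:,0]).sum(),(a*b).sum());R=np.array([[np.cos(th),-np.sin(th)],[np.sin(th),np.cos(th)]])
    o=W.mean(0)-R@M.mean(0);return o,np.degrees(th),W-(M@R.T+o)
E
python3 - <<'E'
from h import *
c=read_camera("top")
px=[(140+a/3,138+b/3) for a,b in[(305,85),(364,78),(404,73),(463,66),(502,61),(561,54)]]
s=spots(c,px);W=[ray(c,u,v,54) for u,v in s]
M=[(21,y) for y in(109,59,25,-25,-59,-109)]
o,th,r=fit(M,W);print("pins",o,th,r.round(1).tolist())
s2=spots(c,[(140+a/3,138+b/3) for a,b in[(344,149),(441,137),(538,125)]])
R=np.array([[np.cos(np.radians(th)),-np.sin(np.radians(th))],[np.sin(np.radians(th)),np.cos(np.radians(th))]])
for u,v in s2: print("post in caddy",(R.T@(ray(c,u,v,38)[:2]-o)).round(1))
u,v=140+262/3,138+155/3;print("handle",(R.T@(ray(c,u,v,86)[:2]-o)).round(1))
# front edge check
print("deck corners px",[proj(c,[*(R@np.array(p)+o),8]).round(1).tolist() for p in((-120,138),(-120,-138),(40,138),(40,-138))])
c=read_camera("side");f=c["frame"].copy()
for X,z in[((21,109),54),((21,-109),54),((-34.5,84),38),((-34.5,-84),38),((-34.5,150),86),((0,131),84),((0,-131),84),((-120,138),8),((-120,-138),8)]:
    p=proj(c,[*(R@np.array(X)+o),z]);cv2.circle(f,(int(p[0]*8),int(p[1]*8)),12,(0,255,0),1,cv2.LINE_AA,3)
cv2.imwrite("pics/side1.png",cv2.resize(f[160:280,250:370],None,fx=5,fy=5,interpolation=cv2.INTER_CUBIC))
for P in((414.9,-264.3),(454.4,309.2)): print("lid proj side",proj(c,[*P,60]))
E
```

```text
pins [640.17055822  -8.84467283] 6.443055545017847 [[0.0, 0.2], [-0.1, -0.2], [0.1, 0.2], [0.0, -0.2], [0.0, 0.3], [0.0, -0.4]]
post in caddy [-35.3  86. ]
post in caddy [-35.    1.2]
post in caddy [-34.3 -83.4]
handle [-38.5 148.7]
deck corners px [[237.8, 223.1], [342.8, 210.1], [230.5, 162.6], [334.8, 149.9]]
lid proj side [271.54692523 288.26703301]
lid proj side [228.52203893 162.72815309]
```

View pics/side1.png

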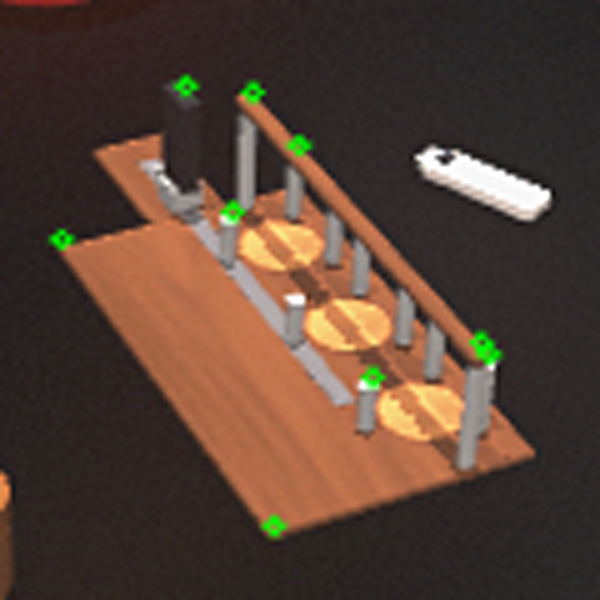

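The fitted caddy pose matches in both views to about a pixel. Next is the gate.

```bash
cat >> h.py <<'E'
O=np.array([640.2,-8.8]);TH=6.44
_a=np.radians(TH);CR=np.array([[np.cos(_a),-np.sin(_a)],[np.sin(_a),np.cos(_a)]])
def cw(x,y,z): return [*(CR@np.array([x,y])+O),z]
def c2(P): return CR.T@(np.array(P)[:2]-O)
def down(p,yaw):
    "goto, tool down, whichever half turn keeps joint 7 nearest mid range"
    b=[(abs(solve_ik(p,[180,0,y])[6]),y) for y in(yaw,yaw-180) if solve_ik(p,[180,0,y]) is not None]
    goto(p,[180,0,min(b)[1]]);return min(b)[1]
def st(*m): print(*m,"t=%.1f"%read_time_s(),"caddy",c2(read_eef_pos()).round(1),"z %.1f"%read_eef_pos()[2],"w %.1f"%read_gripper_width(),"gf %.1f"%read_grasp_force(),"F",np.round(read_force(),1))
E
python3 - <<'E'
from h import *
move_straight([330,330,320],feed=300)
command_gripper(36,40)
y=down(cw(-34.5,153,180),96.44);st("above",y)
c=read_camera("wrist");cv2.imwrite("pics/w1.png",c["frame"])
print("handle top px",proj(c,cw(-34.5,150,86)),"posts",[proj(c,cw(-34.5,v,38)).round() for v in(84,0)])
E
```

```text
above 96.44 t=3.3 caddy [-34.7 155. ] z 180.6 w 36.1 gf 0.0 F [-0.4 -0.3 -0.6]
handle top px [281.05417325 218.66753258] posts [array([281., 267.]), array([281., 339.])]
```

View pics/w1.png

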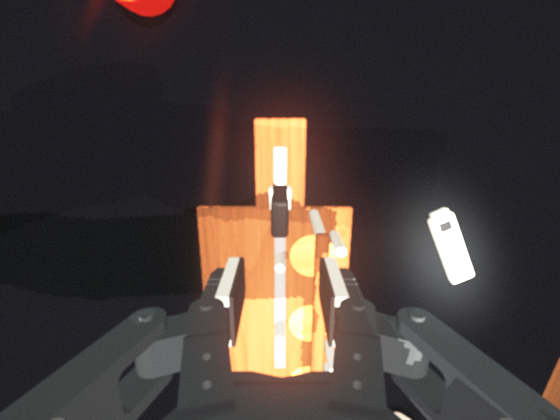

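The wrist view shows the black handle at (280,218), as predicted and centred between the fingers. I'll grip it and operate the gate.

```bash
python3 - <<'E'
from h import *
x,y=-34.5,153
b=move_straight(cw(x,y,50),feed=80,stop_force=8);st("down",b)
command_gripper(8,50);st("grip")
b=move_straight(cw(x,y,66),feed=40,stop_force=25);st("lift",b)
b=move_straight(cw(x,y+42.5,66),feed=40,stop_force=15);st("slid",b)
b=move_straight(cw(x,y+42.5,50),feed=30,stop_force=8);st("let down",b)
command_gripper(36);st("open")
move_straight(cw(x,y+42.5,180),feed=150)
c=read_camera("top")
px=[proj(c,cw(-34.5,v,38)) for v in(126,42,-42)]
print([c2(ray(c,u,v,38)).round(1) for u,v in spots(c,px)])
cv2.imwrite("pics/crop2.png",cv2.resize(read_camera("side")["frame"][120:300,220:400],None,fx=3,fy=3,interpolation=cv2.INTER_CUBIC))
E
```

```text
down False t=5.1 caddy [-34.2 153.1] z 50.5 w 36.0 gf 0.0 F [-0.4  0.1 -0.2]
grip t=5.5 caddy [-35.1 153.1] z 50.1 w 13.2 gf 51.5 F [-2.9  0.4  2.2]
lift False t=6.0 caddy [-34.8 153. ] z 66.0 w 13.6 gf 50.9 F [-2.9 -0.6 -2.2]
slid False t=7.2 caddy [-34.5 194.7] z 66.0 w 13.5 gf 51.0 F [-4.3 -3.4 -1.5]
let down False t=7.9 caddy [-34.4 194.8] z 50.2 w 13.5 gf 51.4 F [-4.  -3.9 -0.6]
open t=8.2 caddy [-33.6 196. ] z 50.4 w 35.9 gf 0.0 F [ 0.8  0.1 -0.5]
[array([-35.6, 126. ]), array([-35.2,  42.9]), array([-35.1, -42.1])]
```

View pics/crop2.png

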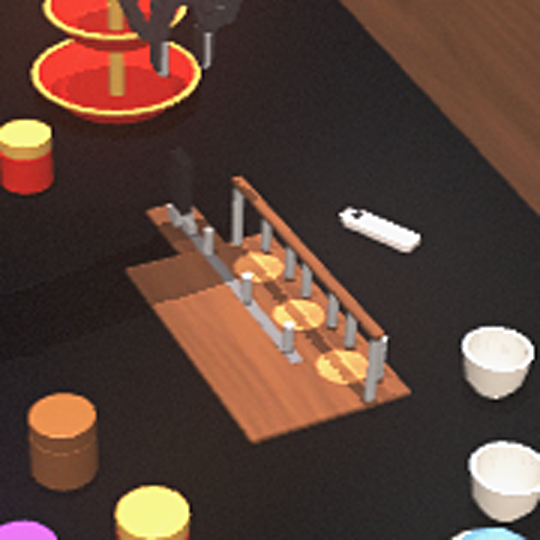

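The gate is open: the posts sit at y = 126, 43 and -42, and the handle is down beyond the bump. Now tin A goes to nest 0.

```bash
cat >> h.py <<'E'
def lids(c,zt=60):
    h=cv2.cvtColor(c["frame"],cv2.COLOR_BGR2HSV);m=cv2.inRange(h,(22,110,100),(38,255,255));o=[]
    for q in cv2.findContours(m,0,2)[0]:
        if 250<cv2.contourArea(q)<900:
            (u,v),r=cv2.minEnclosingCircle(q)
            if 10<r<15:
                M=cv2.moments(q);o.append(ray(c,M["m10"]/M["m00"],M["m01"]/M["m00"],zt))
    return o
def near(p,zt=60):
    L=lids(read_camera("top"),zt);print("lids",[l.round(1).tolist() for l in L])
    return min(L,key=lambda l:np.hypot(*(l[:2]-p[:2])))
def pick(p,yaw=6.44):
    command_gripper(85,40)
    down([p[0],p[1],140],yaw);b=move_straight([p[0],p[1],18],feed=100,stop_force=8);st("at tin",b)
    command_gripper(50,40);st("gripped")
    move_straight([p[0],p[1],60],feed=100);st("lifted")
def place(y):
    down(cw(-85,y,62),6.44);st("over apron")
    b=move_straight(cw(-85,y,26),feed=50,stop_force=5);st("down",b)
    command_gripper(85);z=read_eef_pos()[2]
    move_straight(cw(-85,y,130),feed=150)
def push(y,z=30):
    down(cw(-150,y,110),6.44);command_gripper(30,40)
    move_straight(cw(-150,y,z),feed=120)
    b=move_straight(cw(-60,y,z),feed=60,stop_force=8);st("half",b)
    b=move_straight(cw(-30,y,z),feed=20,stop_force=6);st("home",b)
    move_straight(cw(-145,y,z),feed=120);move_straight(cw(-145,y,130),feed=150)
E
python3 - <<'E'
from h import *
p=near(np.array([454.,309]))
move_straight(cw(-120,195,180),feed=250)
pick(p);place(84)
down(cw(-160,84,200),6.44)
q=near(np.array(cw(-85,84,68)),68);print("placed",c2(q))
E
```

```text
lids [[415.0, -265.3, 60.0]]
at tin False t=13.5 caddy [-252.3 -229.9] z 18.4 w 85.0 gf 0.0 F [ 0.6  0.2 -0.1]
gripped t=13.8 caddy [-252.4 -229.7] z 18.5 w 55.2 gf 41.4 F [-0.6  0.5  6.3]
lifted t=14.4 caddy [-252.5 -229.3] z 59.8 w 54.9 gf 42.6 F [-0.4 -0.1 -2.8]
over apron t=15.7 caddy [-86.   82.4] z 61.1 w 55.2 gf 42.8 F [-0.2 -0.9 -1.4]
down True t=16.4 caddy [-85.6  83.9] z 26.6 w 55.3 gf 43.3 F [-0.9 -0.5  5.9]
lids [[454.4, 308.5, 68.0]]
placed [-149.01887848  336.11792372]
```

The arm hid tin A, so the script picked up tin B instead. It's now placed squarely in front of nest 0, so I'll push it in and send A to the middle nest.

```bash
python3 - <<'E'
from h import *
push(84)
down([450,-260,250],6.44)
q=near(np.array(cw(0,84,68)),68);print("home?",c2(q))
c=read_camera("side");cv2.imwrite("pics/crop3.png",cv2.resize(c["frame"][120:320,190:390],None,fx=3,fy=3,interpolation=cv2.INTER_CUBIC))
E
```

```text
half False t=22.9 caddy [-60.  84.] z 30.1 w 29.6 gf 0.0 F [ 0.4 -0.1  0.4]
home True t=24.0 caddy [-37.9  83.9] z 29.5 w 30.0 gf 0.0 F [-0.3  0.3 -0.3]
lids [[454.6, 308.5, 68.0]]
home? [-148.82124553  336.11894792]
```

View pics/crop3.png

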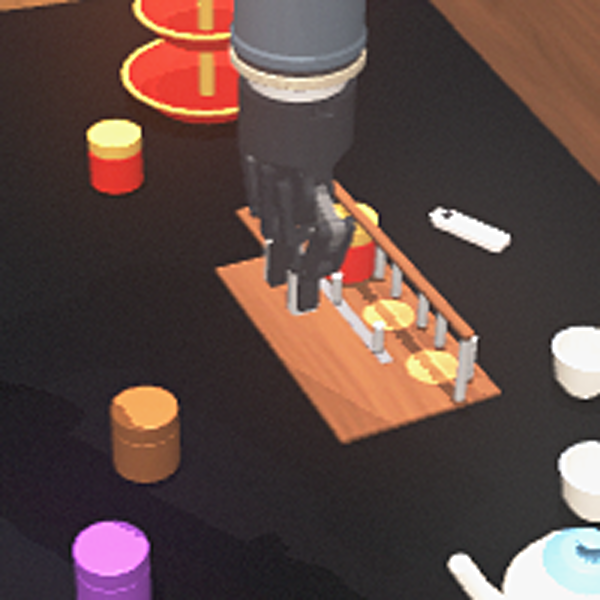

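The side view shows tin B in nest 0 behind the open posts. The rail splits its lid in the top view, so I'll measure the front arc of the lid.

```bash
cat >> h.py <<'E'
def nestlid(y):
    from scipy.optimize import least_squares
    c=read_camera("top");h=cv2.cvtColor(c["frame"],cv2.COLOR_BGR2HSV);m=cv2.inRange(h,(20,90,90),(40,255,255))
    g=np.linspace(-40,40,321);X,Y=np.meshgrid(g,g+y,indexing="ij")
    P=np.array([proj(c,cw(a,b,68)) for a,b in zip(X.ravel(),Y.ravel())]).astype(np.float32).reshape(321,321,2)
    w=cv2.remap(m,P[...,0],P[...,1],cv2.INTER_LINEAR)>127
    pts=[(g[w[:,j]].min(),g[j]+y) for j in range(321) if w[:,j].sum()>10 and abs(g[j])<22]
    pts=np.array(pts);s=least_squares(lambda q:np.hypot(pts[:,0]-q[0],pts[:,1]-q[1])-28,[0,y],loss="soft_l1")
    print("nest lid centre",s.x.round(1),"front",pts[:,0].min(),"y span",g[w.any(0)].min()+y,g[w.any(0)].max()+y,"n",len(pts));return s.x
E
python3 - <<'E'
from h import *
nestlid(84);st()
E
```

```text
nest lid centre [-3.  85.1] front -31.75 y span 58.0 113.75 n 175
t=27.3 caddy [-216.4 -226.9] z 249.3 w 30.2 gf 0.0 F [-0.2  1.  -0.6]
```

```bash
cat >> h.py <<'E'
def repush(y,z=30,f=14):
    down(cw(-150,y,110),6.44);command_gripper(30,40)
    move_straight(cw(-150,y,z),feed=120);move_straight(cw(-48,y,z),feed=80,stop_force=10)
    b=move_straight(cw(-28,y,z),feed=15,stop_force=f);st("repush",b)
    sleep(.2);st("held")
    move_straight(cw(-145,y,z),feed=120);move_straight(cw(-145,y,130),feed=150)
E
python3 - <<'E'
from h import *
repush(84)
down([450,-260,250],6.44)
nestlid(84)
near(np.array([454,308]))
E
```

```text
repush True t=31.9 caddy [-37.4  83.3] z 29.4 w 29.7 gf 0.1 F [0.3 0.  0.2]
held t=32.1 caddy [-37.5  83.4] z 29.1 w 30.2 gf 0.1 F [-0.3 -0.2 -0.7]
nest lid centre [-2.5 84.7] front -31.5 y span 56.0 113.5 n 175
lids [[480.3, 277.5, 60.0]]
```

Tin A was knocked to (480,278). I'll check tin B's x using both the front and rear lid arcs, since threshold bias cancels that way.

```bash
cat >> h.py <<'E'
def nestlid2(y):
    c=read_camera("top");h=cv2.cvtColor(c["frame"],cv2.COLOR_BGR2HSV);m=cv2.inRange(h,(20,90,90),(40,255,255))
    g=np.linspace(-40,40,321);X,Y=np.meshgrid(g,g+y,indexing="ij")
    P=np.array([proj(c,cw(a,b,68)) for a,b in zip(X.ravel(),Y.ravel())]).astype(np.float32).reshape(321,321,2)
    w=cv2.remap(m,P[...,0],P[...,1],cv2.INTER_LINEAR)>127
    cols=[j for j in range(321) if abs(g[j]-0.7)<14 and w[:,j].any()]
    a=np.array([g[w[:,j]].min() for j in cols]);b=np.array([g[w[:,j]].max() for j in cols])
    print("mid x",np.median((a+b)/2),"chord ends",a[::12],b[::12])
    cv2.imwrite(f"pics/n{int(y)}_{read_time_s():.0f}.png",cv2.resize(cv2.remap(c["frame"],P[...,0],P[...,1],cv2.INTER_LINEAR)[::-1,::-1],(500,500)))
E
python3 - <<'E'
from h import *
nestlid2(84)
E
ls pics
```

```text
mid x -0.875 chord ends [-27.25 -27.75 -29.75 -29.5  -29.5  -31.25 -31.   -28.   -27.75 -27.25] [25.25 25.5  27.75 28.75 29.25 29.5  28.75 27.75 26.25 23.75]
crop1.png
crop2.png
crop3.png
n84_35.png
side0.png
side1.png
top0.png
w1.png
```

The mid x is -0.9, which equals the bias I saw on the posts, so tin B is home. Now tin A goes to nest 1.

```bash
python3 - <<'E'
from h import *
p=near(np.array([480,277]))
assert abs(p[0]-480)<15
down([430,100,250],6.44)
pick(p);place(0);push(0);repush(0)
down([450,-260,250],6.44)
for y in(84,0): nestlid2(y)
print("gate",[c2(ray(c,u,v,38)).round(1) for c in[read_camera("top")] for u,v in spots(c,[proj(c,cw(-34.5,v,38)) for v in(126,42,-42)])])
near(p)
cv2.imwrite("pics/crop4.png",cv2.resize(read_camera("side")["frame"][120:320,190:390],None,fx=3,fy=3,interpolation=cv2.INTER_CUBIC))
E
```

```text
lids [[480.3, 277.4, 60.0]]
at tin False t=40.4 caddy [-126.4  302.6] z 18.5 w 85.3 gf 0.0 F [-0.3  0.5  0.3]
gripped t=40.8 caddy [-126.5  302.4] z 18.6 w 55.3 gf 41.6 F [-1.2 -1.4  5.5]
lifted t=41.4 caddy [-126.8  302.1] z 59.8 w 55.3 gf 42.6 F [ 0.  -0.5 -0.4]
over apron t=42.6 caddy [-85.5   1.3] z 61.2 w 49.6 gf 0.0 F [-1.  -0.1 -0.4]
down False t=43.5 caddy [-84.9  -0.1] z 26.2 w 50.1 gf 0.0 F [ 0.4 -0.1  0.7]
half False t=48.2 caddy [-60.3  -0. ] z 30.0 w 30.3 gf 0.0 F [ 0.8  0.2 -0.9]
home False t=49.9 caddy [-30.1  -0. ] z 30.0 w 30.0 gf 0.0 F [ 0.5 -0.2  0.1]
repush False t=56.0 caddy [-28.1   0. ] z 30.0 w 29.9 gf 0.0 F [-0.1  0.   0.3]
held t=56.2 caddy [-28.  -0.] z 30.0 w 29.9 gf 0.0 F [-0.4  0.5 -0.6]
mid x -0.875 chord ends [-27.25 -27.75 -29.75 -29.5  -29.5  -31.25 -31.   -28.   -27.75 -27.25] [25.25 25.5  27.75 28.75 29.25 29.5  28.75 27.75 26.25 23.75]
mid x -22.9375 chord ends [-23.25 -25.75 -28.25 -28.5  -28.   -25.25] [-23.25 -19.5  -18.75 -18.5  -18.   -17.75]
gate [array([-35.6, 127.9]), array([-35.3,  42.9]), array([-35.1, -42.1])]
lids []Traceback (most recent call last):
  File "<stdin>", line 9, in <module>
  File "h.py", line 43, in near
    return min(L,key=lambda l:np.hypot(*(l[:2]-p[:2])))
ValueError: min() iterable argument is empty
```

The grip slackened in transit and the tin dropped. I'll look for it.

```bash
python3 - <<'E'
from h import *
s=read_camera("side")["frame"];t=read_camera("top")["frame"]
cv2.imwrite("pics/drop.png",np.vstack([cv2.resize(s[100:300,180:440],(780,600))[:300*2:1][:600:2,::2].repeat(1,0),]) if 0 else np.hstack([cv2.resize(s[110:330,190:390],(400,440)),cv2.resize(t[130:350,120:320],(400,440))]))
E
```

```text
(no output)
```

View pics/drop.png

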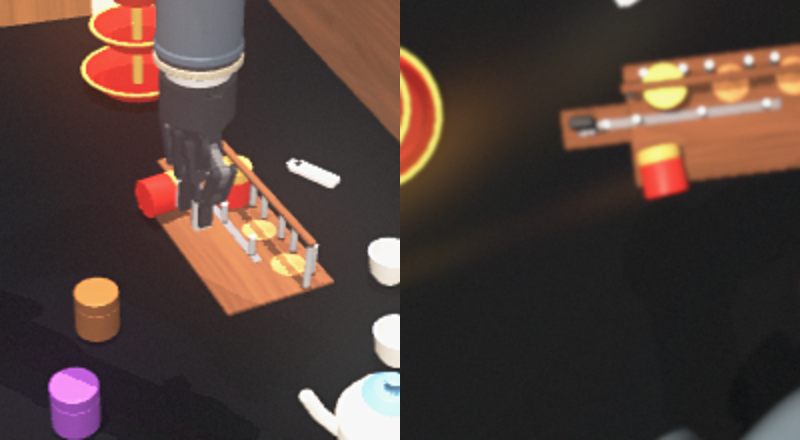

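Tin A is lying on its side on the apron. Its lid end is at top-view pixel about (249,205) and its base at about (252,226), so the axis runs roughly along caddy x. I'll measure it and check the IK for a tilt-regrip to stand it up.

```bash
python3 - <<'E'
from h import *
c=read_camera("top");h=cv2.cvtColor(c["frame"],cv2.COLOR_BGR2HSV)
red=cv2.inRange(h,(0,190,90),(6,255,255))|cv2.inRange(h,(172,150,90),(180,255,255));gold=cv2.inRange(h,(20,90,90),(40,255,255))
m=red|gold;k=np.zeros_like(m);k[195:236,236:275]=255;m&=k
q=max(cv2.findContours(m,0,2)[0],key=cv2.contourArea);rc=cv2.minAreaRect(q);print(rc)
bp=cv2.boxPoints(rc);print([c2(ray(c,*map(float,p),36)).round(1).tolist() for p in bp])
print("centre",c2(ray(c,*rc[0],40)),ray(c,*rc[0],40))
g=gold&k;M=cv2.moments(g);r=red&k;N=cv2.moments(r)
G=c2(ray(c,M["m10"]/M["m00"],M["m01"]/M["m00"],45));Rr=c2(ray(c,N["m10"]/N["m00"],N["m01"]/N["m00"],45));print("gold",G,"red",Rr,"axis deg rel caddy x",np.degrees(np.arctan2(*(G-Rr)[::-1])))
from scipy.spatial.transform import Rotation as T
def tilt(a,psi): # tool tilted a deg forward (toward heading psi), closing axis perpendicular
    return (T.from_euler("z",psi,degrees=True)*T.from_euler("y",-a,degrees=True)*T.from_euler("x",180,degrees=True)).as_euler("xyz",degrees=True)
for pos in([480,277],[520,230],[450,-200],[480,-230],[550,260]):
    psi=np.degrees(np.arctan2(pos[1],pos[0]))
    for dpsi in(0,180):
      ok=[]
      for a in(-60,-45,-30,-20,0,30,45,60,70):
        R=T.from_euler("z",psi,degrees=True)*T.from_euler("y",-a,degrees=True)*T.from_euler("x",180,degrees=True)
        d=R.apply([0,0,1]); 
        if dpsi: R=R*T.from_euler("z",180,degrees=True)
        tcp=np.array([*pos,60])+19*d
        ok.append((a,solve_ik(list(tcp),list(R.as_euler("xyz",degrees=True))) is not None))
      print(pos,dpsi,d.round(2),[a for a,o in ok if o])
E
```

```text
((248.2941436767578, 206.176513671875), (7.276068687438965, 17.947635650634766), 75.96376037597656)
[[-75.2, 128.3], [-69.6, 82.8], [-88.1, 80.5], [-93.7, 125.9]]
centre [-81.94374499 104.21900408] [547.08384834  85.57033673  40.        ]
gold [-82.49029242 104.2778328 ] red [-117.03341444   98.12711469] axis deg rel caddy x 10.09622343013289
[480, 277] 0 [ 0.81  0.47 -0.34] [-60, -45, -30, -20, 0, 30]
[480, 277] 180 [ 0.81  0.47 -0.34] [-60, -45, -30, -20, 0, 30]
[520, 230] 0 [ 0.86  0.38 -0.34] [-60, -45, -30, -20, 0, 30]
[520, 230] 180 [ 0.86  0.38 -0.34] [-60, -45, -30, -20, 0, 30]
[450, -200] 0 [ 0.86 -0.38 -0.34] [-60, -45, -30, -20, 0]
[450, -200] 180 [ 0.86 -0.38 -0.34] [-60, -45, -30, -20, 0]
[480, -230] 0 [ 0.85 -0.41 -0.34] [-60, -45, -30, -20, 0]
[480, -230] 180 [ 0.85 -0.41 -0.34] [-60, -45, -30, -20, 0]
[550, 260] 0 [ 0.85  0.4  -0.34] [-45, -30, -20, 0, 30]
[550, 260] 180 [ 0.85  0.4  -0.34] [-45, -30, -20, 0, 30]
```

```bash
cat >> h.py <<'E'
from scipy.spatial.transform import Rotation as T
def tp(pos,z,psi,a,flip=0):
    "grasp point at pos,z; tool tilted a deg toward heading psi, closing axis horizontal and normal to psi"
    R=T.from_euler("z",psi,degrees=True)*T.from_euler("y",-a,degrees=True)*T.from_euler("x",180,degrees=True)
    if flip: R=R*T.from_euler("z",180,degrees=True)
    return list(np.array([*pos,z])+18.7*R.apply([0,0,1])),list(R.as_euler("xyz",degrees=True))
E
python3 - <<'E'
from h import *
A=range(-60,61,10)
for pos in([470,100],[480,180],[460,200],[520,230],[430,240]):
  for psi in range(-180,180,30):
    for fl in(0,1):
      ok=[a for a in A if solve_ik(*tp(pos,40,psi,a,fl)) is not None]
      if ok and ok[-1]-ok[0]>=80: print(pos,psi,fl,ok[0],ok[-1],len(ok)==(ok[-1]-ok[0])/10+1)
E
```

```text
[470, 100] -180 0 -20 60 True
[470, 100] -180 1 -20 60 False
[470, 100] -150 0 -20 60 True
[470, 100] -150 1 -20 60 True
[470, 100] -120 0 -30 60 True
[470, 100] -120 1 -30 60 True
[470, 100] -90 0 -60 60 True
[470, 100] -90 1 -60 60 True
[470, 100] -60 0 -60 60 True
[470, 100] -60 1 -60 60 True
[470, 100] -30 0 -60 30 True
[470, 100] -30 1 -60 30 True
[470, 100] 0 0 -60 20 False
[470, 100] 0 1 -60 20 True
[470, 100] 30 0 -60 20 True
[470, 100] 30 1 -60 20 True
[470, 100] 60 0 -60 30 True
[470, 100] 60 1 -60 30 True
[470, 100] 90 0 -60 60 True
[470, 100] 90 1 -60 60 True
[470, 100] 120 0 -60 60 True
[470, 100] 120 1 -60 60 True
[470, 100] 150 0 -30 60 True
[470, 100] 150 1 -30 60 True
[480, 180] -180 0 -20 60 True
[480, 180] -180 1 -20 60 True
[480, 180] -150 0 -20 60 True
[480, 180] -150 1 -20 60 True
[480, 180] -120 0 -30 60 True
[480, 180] -120 1 -30 60 True
[480, 180] -90 0 -60 60 True
[480, 180] -90 1 -60 60 True
[480, 180] -60 0 -60 60 True
[480, 180] -60 1 -60 60 True
[480, 180] -30 0 -60 60 True
[480, 180] -30 1 -60 60 True
[480, 180] 0 0 -60 20 True
[480, 180] 0 1 -60 20 Tru
[... 1661 characters left out ...]
 60 True
[430, 240] -180 0 -20 60 True
[430, 240] -180 1 -20 60 True
[430, 240] -150 0 -20 60 True
[430, 240] -150 1 -20 60 True
[430, 240] -120 0 -20 60 True
[430, 240] -120 1 -20 60 True
[430, 240] -90 0 -60 60 True
[430, 240] -90 1 -60 60 True
[430, 240] -60 0 -60 60 True
[430, 240] -60 1 -60 60 True
[430, 240] -30 0 -60 60 True
[430, 240] -30 1 -60 60 True
[430, 240] 0 0 -60 20 True
[430, 240] 0 1 -60 20 True
[430, 240] 30 0 -60 20 True
[430, 240] 30 1 -60 20 True
[430, 240] 60 0 -60 20 True
[430, 240] 60 1 -60 20 True
[430, 240] 90 0 -60 60 True
[430, 240] 90 1 -60 60 True
[430, 240] 120 0 -60 60 True
[430, 240] 120 1 -60 60 True
[430, 240] 150 0 -60 60 True
[430, 240] 150 1 -60 60 True
```

```bash
cat > up.py <<'E'
from h import *
P0=cw(-101,101.2,0)[:2];S=[470,180]
seq=[(P0,36,16.5,0),(S,29,90,0),(S,30,90,-45),(S,90,90,0),(S,35,90,45)]
fl=min((0,1),key=lambda f:max(abs(solve_ik(*tp(*s,f))[6]) for s in seq));print("flip",fl)
G=lambda *s:goto(*tp(*s,fl))
def L(*s,feed=80,stop=None):
    p,r=tp(*s,fl);return move_straight(p,feed=feed,rot=r,stop_force=stop)
command_gripper(85,50)
G([480,0],200,16.5,0);G(P0,140,16.5,0);b=L(P0,36,16.5,0,stop=8);st("at",b)
command_gripper(48,60);st("grip");L(P0,95,16.5,0);st("lift")
G(S,95,90,0);b=L(S,27.5,90,0,feed=40,stop=5);st("set",b);command_gripper(85);L(S,150,90,0)
G([330,330],200,90,0)
cv2.imwrite("pics/lay.png",cv2.resize(read_camera("top")["frame"][150:300,140:340],None,fx=3,fy=3));print(fl)
E
python3 up.py
```

```text
flip 0
at False t=63.1 caddy [-100.7  101.2] z 17.7 w 84.9 gf 0.0 F [-0.5  0.6 -0.1]
grip t=63.5 caddy [-100.8  101.3] z 18.1 w 54.9 gf 60.5 F [-1.4  0.5  9.7]
lift t=64.4 caddy [-101.2  101.4] z 76.0 w 54.7 gf 62.7 F [-0.1  0.7 -2.7]
set True t=66.7 caddy [-148.   206.7] z 10.1 w 54.8 gf 63.6 F [-0.1 -0.3  7.1]
0
```

View pics/lay.png

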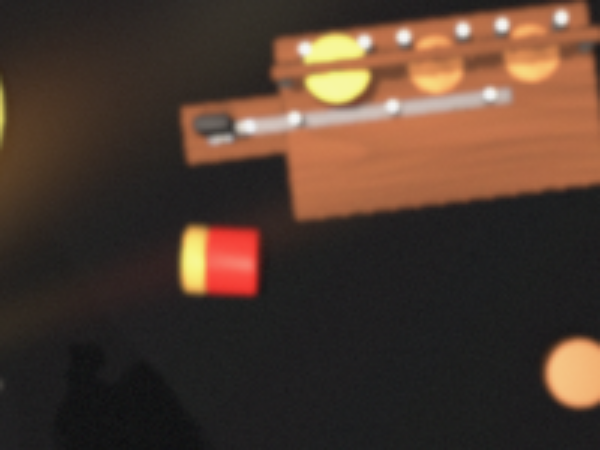

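The tin is lying at px (213,237) with its lid toward +y, as planned. I'll stand it up now.

```bash
cat > up2.py <<'E'
from h import *
c=read_camera("top");a=ray(c,140+219.5/3,150+261/3,30);print("tin",a)
S=[470,float(a[1])]
G=lambda *s:goto(*tp(*s,0))
def L(*s,feed=80,stop=None):
    p,r=tp(*s,0);return move_straight(p,feed=feed,rot=r,stop_force=stop)
back=lambda s,z,al,d:([s[0],s[1]-d*np.sin(np.radians(al))],z+d*np.cos(np.radians(al)))
s1,z1=back(S,31,-45,100)
G(s1,z1+60,90,0);G(s1,z1,90,-45);b=L(S,31,90,-45,stop=8);st("at",b)
command_gripper(48,60);st("grip");L(S,100,90,-45);G(S,100,90,0);G(S,100,90,44);st("turned")
b=L(S,27,90,44,feed=30,stop=4);st("set",b)
command_gripper(85);s2,z2=back(S,max(read_eef_pos()[2]+13,25),44,110);L(s2,z2,90,44,feed=60)
G([330,330],200,90,0);st("away")
print([l.round(1) for l in lids(read_camera("top"))])
cv2.imwrite("pics/stand.png",cv2.resize(read_camera("side")["frame"][110:330,150:390],None,fx=2.5,fy=2.5))
E
python3 up2.py
```

```text
tin [469.87299415 176.3191981   30.        ]
at False t=72.5 caddy [-149.6  190.4] z 17.9 w 84.7 gf 0.0 F [0.3 0.3 0.1]
grip t=72.9 caddy [-149.7  190.1] z 18.3 w 54.4 gf 61.9 F [-0.8  0.8  4.8]
turned t=76.1 caddy [-147.2  217. ] z 86.1 w 54.5 gf 63.0 F [ 0.5  0.6 -1.8]
set True t=78.0 caddy [-146.8  216. ] z 20.7 w 54.3 gf 63.2 F [-0.1 -3.5  6.6]
away t=82.4 caddy [-270.   370.8] z 181.0 w 85.3 gf 0.0 F [ 0.1 -0.3  0.8]
[array([470.9, 180.5,  60. ])]
```

View pics/stand.png

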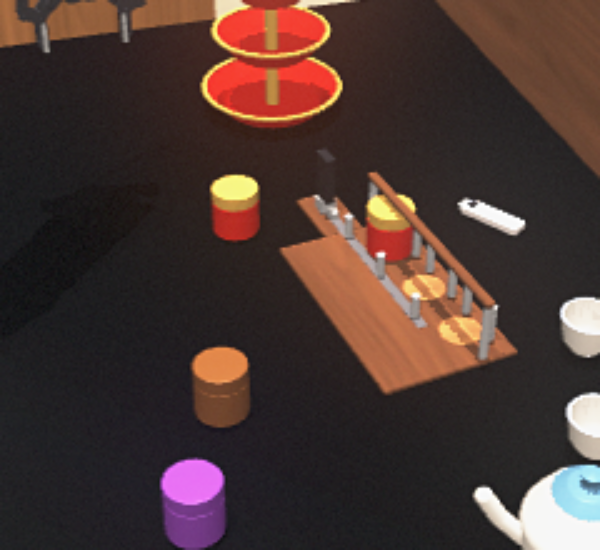

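Tin A stands upright at (471,180). I'll pick it up, place it and push it into nest 1.

```bash
python3 - <<'E'
from h import *
p=np.array([470.9,180.5])
pick(p)
assert read_grasp_force()>20
down(cw(-85,0,62),6.44);st("over")
if read_grasp_force()<20: raise SystemExit("dropped")
b=move_straight(cw(-85,0,26),feed=50,stop_force=5);st("down",b)
command_gripper(85);move_straight(cw(-85,0,130),feed=150)
push(0);repush(0)
down([450,-260,250],6.44)
for y in(84,0): nestlid2(y);nestlid(y)
print("gate",[c2(ray(c,u,v,38)).round(1) for c in[read_camera("top")] for u,v in spots(c,[proj(c,cw(-34.5,v,38)) for v in(126,42,-42)])])
E
```

```text
at tin False t=85.7 caddy [-146.7  207.2] z 18.5 w 85.3 gf 0.0 F [ 0.   0.2 -0.7]
gripped t=86.1 caddy [-146.8  207. ] z 18.6 w 55.4 gf 41.4 F [-0.6 -0.6  6.1]
lifted t=86.6 caddy [-147.1  207. ] z 59.9 w 55.3 gf 42.6 F [-0.8 -0.6 -2.5]
over t=88.0 caddy [-85.8   0.5] z 61.2 w 55.2 gf 43.0 F [ 0.8 -0.1 -0.7]
down True t=88.7 caddy [-85.2   0.3] z 26.6 w 55.5 gf 44.1 F [-0.1  1.1  7.3]
half False t=93.4 caddy [-60.1   0. ] z 30.0 w 30.0 gf 0.0 F [-0.6  0.   0.5]
home True t=94.4 caddy [-37.8  -0.2] z 29.5 w 30.1 gf 0.1 F [ 0.1 -0.2  0.2]
repush True t=99.9 caddy [-37.   -0.9] z 29.4 w 30.0 gf 0.1 F [-0.9  0.3  0.3]
held t=100.1 caddy [-37.1  -0.8] z 29.2 w 29.9 gf 0.2 F [-0.  -0.6 -0.2]
mid x -0.875 chord ends [-27.25 -27.75 -29.75 -29.5  -29.5  -31.25 -31.   -28.   -27.75 -27.25] [25.25 25.5  27.75 28.75 29.25 29.5  28.75 27.75 26.25 23.75]
nest lid centre [-2.5 84.7] front -31.5 y span 56.0 113.5 n 175
mid x -0.5 chord ends [-26.5  -28.   -29.25 -29.75 -29.25 -29.   -28.5  -28.25 -27.75 -27.5 ] [25.   25.5  26.75 28.75 29.   29.5  29.25 27.75 26.5  24.  ]
nest lid centre [-2.  -0.4] front -30.0 y span -28.25 28.0 n 175
gate [array([-35.6, 127.9]), array([-35.3,  42.9]), array([-35.1, -42.1])]
```

Both tins are home, so I'll close the gate.

```bash
python3 - <<'E'
from h import *
x,y=-34.5,195.5
command_gripper(36,50)
down(cw(x,y,180),96.44)
b=move_straight(cw(x,y,50),feed=80,stop_force=8);st("down",b)
command_gripper(8,50);st("grip")
b=move_straight(cw(x,y,66),feed=40,stop_force=25);st("lift",b)
b=move_straight(cw(x,y-42.5,66),feed=40,stop_force=15);st("slid",b)
b=move_straight(cw(x,y-42.5,50),feed=30,stop_force=8);st("let down",b)
command_gripper(36);st("open")
move_straight(cw(x,y-42.5,180),feed=150)
down([450,-260,250],6.44)
for v in(84,0): nestlid2(v)
c=read_camera("top")
print("gate",[c2(ray(c,u,v,38)).round(1) for u,v in spots(c,[proj(c,cw(-34.5,v,38)) for v in(84,0,-84)])])
s=read_camera("side")["frame"]
cv2.imwrite("pics/end.png",np.hstack([cv2.resize(s[150:290,240:380],(400,400),interpolation=2),cv2.resize(c["frame"][130:270,200:340],(400,400),interpolation=2)]))
E
```

```text
down False t=107.0 caddy [-34.2 195.5] z 50.4 w 36.2 gf 0.0 F [-0.2  0.6  0.4]
grip t=107.3 caddy [-35.  195.6] z 50.0 w 13.1 gf 51.5 F [-2.8  0.8  2.6]
lift False t=107.8 caddy [-34.8 195.5] z 66.0 w 13.5 gf 50.9 F [-4.  -1.8 -2.1]
slid False t=109.1 caddy [-34.6 153.3] z 65.9 w 13.5 gf 51.0 F [-4.5  0.9 -2.4]
let down False t=109.7 caddy [-34.4 153.6] z 50.2 w 13.4 gf 52.0 F [-5.6  4.   2.9]
open t=110.1 caddy [-33.6 152.6] z 50.3 w 36.0 gf 0.0 F [-0.2  1.4 -0.1]
mid x -0.375 chord ends [-27.25 -27.75 -29.75 -29.5  -29.25 -29.75 -29.   -28.   -27.75 -26.5 ] [25.25 25.5  27.75 28.75 29.25 29.5  28.75 27.75 26.25 26.  ]
mid x -0.3125 chord ends [-26.5  -28.   -29.25 -29.75 -29.25 -29.   -28.5  -28.25 -27.75 -27.5 ] [25.   25.75 28.5  28.75 29.   29.5  29.25 27.75 26.5  24.  ]
gate [array([-35.6,  85.8]), array([-35.3,   0.9]), array([-34.2, -83.9])]
```

View pics/end.png

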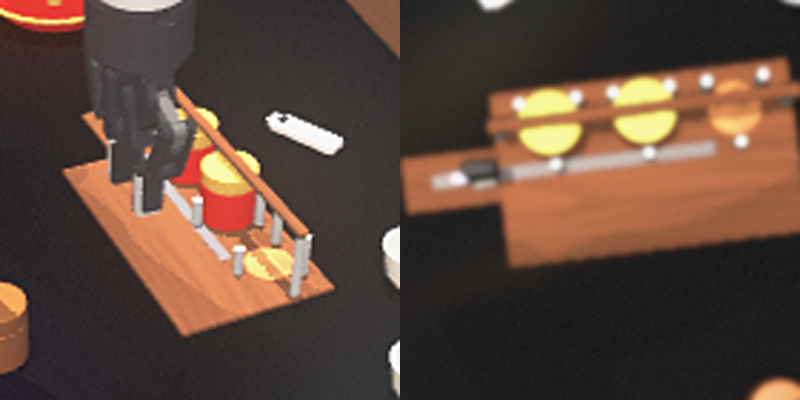

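The final view shows both tins in nests 0 and 1, with the posts standing in front of them. The posts read the same as in the initial locked state (86, 1, -84), and the gate is down.

```bash
python3 -c "
from bench import *
print(read_time_s(),hand_in())"
```

```text
the job is handed in; nothing more can be done
112.8833 None
```

I've handed the job in at 112.9 s: both tins present are home in nests 0 and 1 and the gate is locked down in front of them, by my last camera check; tin A tipped over when the grip slackened and had to be stood up again, and the hand-in returned no verdict.

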